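# Close the label drawer and set the printhead thumbscrew

### The arm

A 6-joint arm with a two-finger parallel gripper is mounted at the origin on the work surface. World frame = base frame: x ahead of the robot, y to its left, z up, the work surface at z = 0. Lengths are in m, angles in rad, forces in N, time in s.
With the tool pointing down it reaches from about 0.3 to 0.875 m from the base axis. Payload 6.4 kg.
Tool frame: the origin (TCP) lies on the centre line of the jaws, within the pads' length; the fingertips stand 11 mm ahead of it and the grasp point (between the pads) lies 8 mm behind it; z points along the fingers, y is the line along which they close (so a half turn about z gives the same grasp; the last joint's range is limited). The gripper opens to 85 mm and grips with 20 to 120 N. Pads are 22 mm wide; open, the fingers measure 114 mm over their backs; the gripper's body (76 mm by 85 mm) begins 54 mm behind the grasp point. The pads swing forward as they close: fully open they stand 13 mm farther back than shut.
Start: joints at [1.057, 0.181, 1.607, -0, 1.354, -0.206], TCP at [0.174, 0.548, 0.242] pointing down, gripper open.
Joint ranges: [-2.99, 2.99], [-0.89, 2.07], [0.3, 2.58], [-1.14, 4.28], [0, 2.63], [-3.12, 3.12]. Speed limits (rad/s): [2.57, 2.57, 3.01, 3.14, 3.14, 3.14].

### API

Orientations are given as a unit quaternion [w, x, y, z].
In Python, from bench import env, capture, camera_params gives the robot as it stands.
- The arm moves only by the shell command python3 -m creep 'ROWS' [OPENING]. ROWS is a JSON object of lists of equal length, an entry for each row: "travel": the shift along the tool's x, y, z in units of 0.15 m (1.0 is 0.15 m), a list of three; "twist": the turn, a rotation vector about the tool's x, y, z in units of 45 degrees (1.0 is 45 degrees), a list of three. In form: {"travel": [[tx, ty, tz], ...], "twist": [[rx, ry, rz], ...]}. A call has 1 to 8 rows; each row is the pose to reach, as a shift and turn from the pose commanded when the call began, along the tool's axes at that moment; what a row does not reach only later rows make up. A row lasts 1/10 s, in which the tool goes at most 50 mm and 8.59 degrees, less where a joint would pass 70% of its speed; a pose out of reach is approached as far as the arm can. A call with a number of a shift or a turn outside -1 to 1 is refused whole. A call with a gripper value outside its range is refused whole. OPENING is the opening, from -1 (shut) to 1 (fully open), so that 0 is half open, set as the call begins (- or left out, the last holds). The fingers move at their own pace and stop on an object; the grip force is fixed at half the most. Time passes only in rows, so rows that repeat a pose let the fingers close. It gives the time, the measured TCP pose, the force, the opening and the grip force at its end, in the units of the state.
- env.state(): the state, without advancing time (a new reading comes with each control period).
- capture(name): name is "side" or "top" or "wrist"; returns the picture (384x512x3 uint8, red, green, blue); there is no depth.
- camera_params(name): a dict with "K" (3x3 intrinsics, pixels), "dist_coeffs" ([k1, k2, p1, p2, k3] as OpenCV has them; the pictures are not rectified), "R" (3x3) and "t" (3): a world point X has camera coordinates R X + t; the wrist camera has in their place "tool_from_camera" (4x4, takes a point from camera to tool coordinates, whose origin is the TCP and whose axes are the flange's). Camera axes: x right, y down, z forward; pixel columns grow to the right and rows downward; lengths in m; the calibration is good to about 2 mm. A picture is of the moment at which its call begins: read the wrist's pose just before it. camera_params takes no time and is no camera call.
- env.sign_off(): hands the job in; it is judged then, once.
The state is a dict: "time": time; "joint_positions": joint angles; "qvel": joint speeds; "tau": joint torques, N m; "eef_pos": TCP position; "orientation": TCP orientation; "ft_force": force on the tool from outside, world axes, zero at the start; "wrist_torque": the same for the moment, N m; "width": finger opening in m; "grip_force": force on a finger pad.
Only numpy, scipy, OpenCV 4.12 (cv2) and the standard library are available. Lean on these libraries where they do the work, as an engineer would, in place of code of your own. Each camera call takes 0.05 s, during which the arm holds its last target. There are 200 camera calls.

### The job

The label printer on the packing bench has just been given a new roll. Push its open label drawer fully home until it clicks in, then turn the thumbscrew on top of the printer clockwise until it seats at its stop, and back it off a quarter turn. Finish while still gripping the thumbscrew there, holding it still; leave the other things on the bench where they are.

Things in the scene. Friction and masses are not known exactly. Their poses are not given: they have to be found in the camera images.
- printer: The label printer, fixed to the bench: white and grey body 270 long (x) by 180 wide (y). Its low nose (x -130 to 40, top at z 100 mm) faces the robot with its -x side; behind it stands a taller roll housing (x 40 to 140, top at z 165 mm). Origin: on the bench under the body; x points from the drawer front to the back, y to the left seen from the robot, z up. Drawer front face at x -141 mm when shut. The thumbscrew's vertical axis stands at x -30, y 35 mm.
- drawer (a joint): How far the label drawer is pulled out of the nose, in m: 0 is fully home, 0.10 the end of travel. Slides along the printer's x axis; pushing it along the printer's +x closes it. Light friction (about 1 to 2 N); a sprung ball must be overcome about 11 to 4 mm before home (about 6 N in all) and then snaps the drawer home against a hard stop and keeps it there.
- drawer_face (a point): Centre of the outer front face of the drawer: a plain flat upright panel 156 mm wide, 80 mm high (z 12 to 92 mm above the bench), 10 mm thick, no handle. The point lies 52 mm above the bench and moves with the drawer; axes as the printer's.
- thumbscrew (a joint): Turn of the thumbscrew in rad: 0 is seated at its hard stop (bar lying along the printer's x axis), growing as it is unscrewed (anticlockwise seen from above), up to 3.0; a quarter turn back from the stop is 1.571 (bar along the printer's y). Clockwise from above tightens it. Friction about 0.06 N m, it stays where it is left and neither rises nor sinks.
- thumbscrew_grip (a point): Point to grip on the thumbscrew, on its vertical axis, 130 mm above the bench. The thumbscrew is a dark upright steel bar 40 mm long, 10 mm thick and 28 mm high (z 115 to 143 mm) on a round collar 26 mm in diameter (z 100 to 115 mm) on the printer's nose. The point's x axis runs along the bar and turns with it.
- tape: Bystander: roll of amber packing tape lying flat, 90 mm across, 48 high, with an orange dispenser frame on its +x side out to 91 mm; origin under the roll's centre.
- roll: Bystander: spare roll of white labels standing on end, 84 mm across, 60 high; origin under its centre.
- mouse: Bystander: black computer mouse 105 x 60 x 26 mm; origin under its centre.
- scanner: Bystander: hand barcode scanner lying flat, about 200 x 70 x 34 mm, head towards its +x; origin under its middle.
- carton_a: Bystander: small closed yellow carton 100 x 70 x 50 mm; origin under its centre.
- carton_b: Bystander: small closed yellow carton 80 x 120 x 60 mm; origin under its centre.
- stapler: Bystander: black stapler 130 x 34 x 44 mm; origin under its centre.

How it is judged:
By the outcome, as a careful person would: the job done as asked, in the order asked, and still so for the second after the job is handed in, while the arm keeps its last pose, push and grip.
It also fails if it takes over 58 s, if anything falls off the work surface, if the arm or the gripper's body presses on something with over 40 N, if the wrist force passes 120 N, or if a joint passes its speed limit or range.

## Working session

There is one attempt and no reset: what is moved stays moved. The work goes in short steps, Python scripts to look and compute and a shell command to move; the robot and the scene stay as the last step left them, time stands still between calls to the robot, and variables do not carry over. Pictures are saved under pics/ and viewed, at most 10 in all, crops included, and the job is handed in when it is done.

```bash
ls; mkdir -p pics; python3 - <<'E'
from bench import env,capture,camera_params
import cv2
s=env.state(); print(s)
for n in("top","side"):
    cv2.imwrite(f"pics/{n}0.png",capture(n)[:,:,::-1]); 
    p=camera_params(n); print(n,p)
print(camera_params("wrist"))
E
```

```text
pics
{'time': 0.0, 'joint_positions': array([ 1.05669378e+00,  1.81538095e-01,  1.60802345e+00,  4.79093136e-05,
        1.35381522e+00, -2.06325245e-01]), 'qvel': array([ 2.27909797e-04, -6.08309529e-06,  1.52775205e-03, -6.95232119e-04,
        4.95856898e-04,  5.98287087e-04]), 'tau': array([ 1.53877652e-03, -4.44872653e+01, -3.51337159e+01, -1.56909882e-04,
        9.09996772e-03,  5.43859485e-06]), 'eef_pos': array([0.17390161, 0.54750289, 0.24137834]), 'orientation': array([-3.36314749e-04,  1.53287034e-01,  9.88181304e-01, -8.26562710e-04]), 'ft_force': array([-0.60401104, -0.27502334, -0.43831969]), 'wrist_torque': array([ 0.03906592, -0.01812136, -0.00519518]), 'grip_force': 0.0, 'width': 0.08533900239876865}
top {'K': array([[472.4490873 ,   0.        , 258.61080381],
       [  0.        , 472.4490873 , 194.42588271],
       [  0.        ,   0.        ,   1.        ]]), 'dist_coeffs': array([-0.12137024,  0.        ,  0.        ,  0.        ,  0.        ]), 'R': array([[ 0.02591405, -0.99966365,  0.00101994],
       [-0.97982341, -0.02560197, -0.19821864],
       [ 0.198178
[... 478 characters left out ...]
5897]]), 't': array([-0.50132326,  0.15162861,  1.1365279 ])}
{'K': array([[337.80282058,   0.        , 245.28902873],
       [  0.        , 337.80282058, 195.16922527],
       [  0.        ,   0.        ,   1.        ]]), 'dist_coeffs': array([-4.28551701e-05,  0.00000000e+00,  0.00000000e+00,  0.00000000e+00,
        0.00000000e+00]), 'tool_from_camera': array([[ 1.46736864e-03, -9.45780318e-01, -3.24803689e-01,
         8.23436957e-02],
       [ 9.99998739e-01,  1.19047587e-03,  1.05121388e-03,
         4.98719387e-04],
       [-6.07546448e-04, -3.24804822e-01,  9.45780872e-01,
        -1.32810773e-01],
       [ 0.00000000e+00,  0.00000000e+00,  0.00000000e+00,
         1.00000000e+00]])}
```

View pics/top0.png

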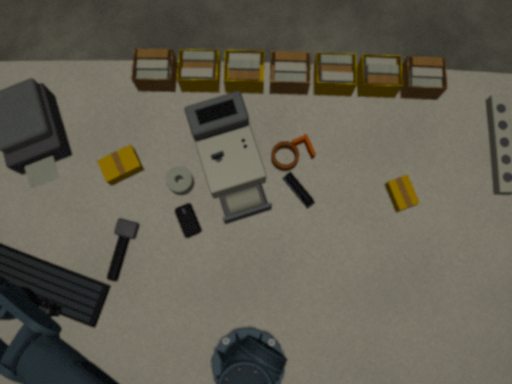

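View pics/side0.png

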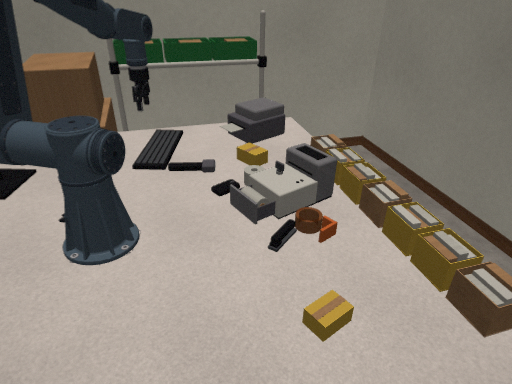

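The top view shows the printer at about (230,150), with the drawer front edge running from about (225,220) to (271,207) and the dark thumbscrew near (217,156). The side view shows the screw at about (280,167). The mouse (188,220) and stapler (298,190) lie near the drawer. I'll zoom in.

```bash
python3 - <<'E'
import cv2
a=cv2.imread("pics/top0.png")[85:230,170:330]
cv2.imwrite("pics/top_crop.png",cv2.resize(a,None,fx=4,fy=4,interpolation=cv2.INTER_CUBIC))
E
cat > h.py <<'E'
import numpy as np,cv2
from scipy.spatial.transform import Rotation as Ro
from bench import env,capture,camera_params
def cam(n,s=None):
    p=camera_params(n)
    if n=="wrist":
        s=s or env.state(); q=s["orientation"]; T=np.eye(4); T[:3,:3]=Ro.from_quat(np.r_[q[1:],q[0]]).as_matrix(); T[:3,3]=s["eef_pos"]
        C=np.linalg.inv(T@p["tool_from_camera"]); return p,C[:3,:3],C[:3,3]
    return p,p["R"],p["t"]
def ray(c,uv):
    p,R,t=c; x=cv2.undistortPoints(np.array([[uv]],float),p["K"],p["dist_coeffs"])[0,0]
    return -R.T@t, R.T@np.r_[x,1]
def onz(c,uv,z):
    o,d=ray(c,uv); return o+d*(z-o[2])/d[2]
def proj(c,X):
    p,R,t=c; return cv2.projectPoints(np.array(X,float).reshape(-1,3),cv2.Rodrigues(R)[0],t,p["K"],p["dist_coeffs"])[0][:,0]
E
```

```text
(no output)
```

View pics/top_crop.png

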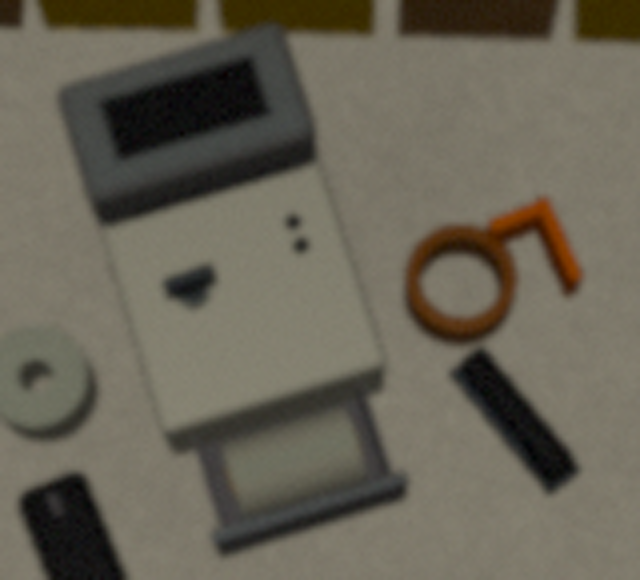

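The crop shows the nose's front top corners at (172,435) and (383,368), its rear edge at (103,222) to (318,165), the drawer front from (220,545) to (405,485), and the thumbscrew bar from (165,288) to (213,268), lying roughly along the printer's y.

```bash
python3 - <<'E'
from h import *
c=cam("top"); f=lambda u,v,z: onz(c,(170+(u-1.5)/4,85+(v-1.5)/4),z)
A,B=f(172,434,.1),f(383,368,.1); C,D=f(103,222,.1),f(318,163,.1)
print(A,B,C,D)
E1,F1=f(218,533,.092),f(405,478,.092);print("drawer top outer",f(220,541,.092),f(406,488,.092))
y=A-B; print(np.linalg.norm(y[:2])); yaw=np.arctan2(y[1],y[0])-np.pi/2
xa=(C+D-A-B)/2;print(np.linalg.norm(xa),yaw,np.arctan2(xa[1],xa[0]))
yw=(yaw+np.arctan2(xa[1],xa[0]))/2
R=Ro.from_euler('z',yw).as_matrix()
O=(A+B)/2+R@[.130,0,-.1]; print("origin",O,"yaw",yw)
p,q=f(165,285,.143),f(213,267,.143); print("bar",p,q,np.arctan2(*(p-q)[1::-1])-yw)
print("screw by model",O+R@[-.03,.035,.13])
for n,g in(("df",(220,541,.092)),("df2",(406,488,.092)),):print(n,R.T@(f(*g)-O))
s=env.state(); print(Ro.from_quat(np.r_[s['orientation'][1:],s['orientation'][0]]).as_matrix())
E
```

```text
[0.50921183 0.11949396 0.1       ] [ 0.56458885 -0.03869282  0.1       ] [0.67545676 0.18093175 0.1       ] [0.72765066 0.01570203 0.1       ]
drawer top outer [0.42978634 0.08054566 0.092     ] [ 0.47386481 -0.05827544  0.092     ]
0.16759974190945598
0.1745423486335587 0.3367403993791709 0.33823028012363665
origin [6.59567080e-01 8.34455633e-02 8.32667268e-17] yaw 0.33748533975140377
bar [0.61358376 0.12549396 0.143     ] [0.62840361 0.09028261 0.143     ] 1.631689085144106
screw by model [0.61967034 0.10653776 0.13      ]
df [-0.21777908  0.07334761  0.092     ]
df2 [-0.22215286 -0.07223769  0.092     ]
[[-9.53004042e-01  3.02956606e-01 -7.68602068e-04]
 [ 3.02957410e-01  9.53003130e-01 -1.35687357e-03]
 [ 3.21406367e-04 -1.52595969e-03 -9.99998784e-01]]
```

```bash
cat >> h.py <<'E'
O=np.array([.6596,.0834,0]); YAW=.3375; RP=Ro.from_euler('z',YAW).as_matrix()
def st():
    s=env.state(); q=s["orientation"]; M=Ro.from_quat(np.r_[q[1:],q[0]]).as_matrix(); return s,M
def togo(pp,yawx):
    """remaining move in units to printer-frame point pp with tool down, tool x at yawx (rad, relative to printer x)"""
    s,M=st(); a=yawx+YAW; x=np.array([np.cos(a),np.sin(a),0]); z=np.array([0,0,-1.]); G=np.c_[x,np.cross(z,x),z]
    print("t",round(s["time"],2),"printer",(RP.T@(s["eef_pos"]-O)).round(4),"F",s["ft_force"].round(1),"w",round(s["width"],4),"g",s["grip_force"],"q",s["joint_positions"].round(2))
    print("travel",(M.T@(O+RP@np.array(pp)-s["eef_pos"])/.15).round(3),"twist",(Ro.from_matrix(M.T@G).as_rotvec()/(np.pi/4)).round(3))
E
python3 -m creep '{"travel":[[-0.85,-1,0],[-0.85,-1,0],[-0.85,-1,0],[-0.85,-1,0],[-0.85,-1,0],[-0.85,-1,0]],"twist":[[0,0,1],[0,0,1],[0,0,1],[0,0,1],[0,0,1],[0,0,1]]}' -1
python3 -c "
from h import *
togo([-.275,0,.2],np.pi/2)"
```

```text
time: 0.7
eef_pos: [0.2509, 0.365, 0.2422]
orientation: [0.0, 0.523, 0.852, -0.0]
ft_force: [0.2, 0.4, 0.2]
width: 0.0006
grip_force: 0.0
t 0.7 printer [-0.2924  0.401   0.2422] F [0.2 0.4 0.2] w 0.0006 g 0.0 q [ 0.7  -0.13  1.92 -0.    1.35  0.23]
travel [-2.666 -0.237  0.281] twist [-0.     0.     0.168]
```

```bash

python3 -m creep '{"travel":[[-1,-0.1,0],[-1,-0.1,0],[-1,-0.1,0]],"twist":[[0,0,0.17],[0,0,0.17],[0,0,0.17]]}' >/dev/null
python3 -m creep '{"travel":[[-1,0,0],[-1,0,0],[-1,0,0]],"twist":[[0,0,0],[0,0,0],[0,0,0]]}' >/dev/null
python3 -c "
from h import *
togo([-.275,0,.06],np.pi/2)"
```

```text
t 1.3 printer [-0.2861  0.101   0.2423] F [ 0.3 -0.2 -0.1] w -0.0002 g 0.0 q [-0.1  -0.34  2.09  0.    1.39 -0.44]
travel [-0.673  0.068  1.216] twist [0.001 0.    0.009]
```

```bash

python3 -m creep '{"travel":[[-0.67,0.05,0.2],[-0.67,0.05,0.2],[-0.67,0.05,0.2],[-0.67,0.05,0.2]],"twist":[[0,0,0],[0,0,0],[0,0,0],[0,0,0]]}' >/dev/null
python3 - <<'E'
from h import *
togo([-.275,0,.06],np.pi/2)
c=cam("wrist"); cv2.imwrite("pics/w1.png",capture("wrist")[:,:,::-1])
for n,p in (("screw",[-.03,.035,.143]),("face L",[-.22,.078,.092]),("face R",[-.22,-.078,.092]),("nose FL",[-.13,.09,.1]),("tip",[-.275,0,.05])):
    print(n,proj(c,O+RP@np.array(p))[0].round(1))
E
```

```text
t 1.7 printer [-0.278   0.0016  0.2115] F [0.2 0.1 0.4] w 0.0003 g 0.0 q [-0.32 -0.21  2.06  0.    1.3  -0.66]
travel [-0.012  0.022  1.01 ] twist [-0.002 -0.002  0.004]
screw [648.2 167.5]
face L [325.1  90.2]
face R [310.5 279.5]
nose FL [461.5  72.7]
tip [247.1 178.7]
```

View pics/w1.png

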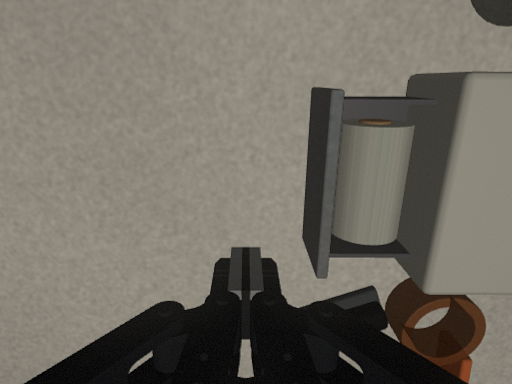

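The wrist view shows the drawer's front face with its top edge from about (330,90) to (317,276), which agrees with my model to about 4 mm. The shut fingers are centred in front of it, and the stapler and tape lie clear to one side. I'll descend.

```bash

python3 -m creep '{"travel":[[-0.01,0,0.3],[-0.01,0,0.6],[-0.01,0,0.9],[-0.01,0,1],[-0.01,0,1]],"twist":[[0,0,0],[0,0,0],[0,0,0],[0,0,0],[0,0,0]]}' >/dev/null
python3 -m creep '{"travel":[[0,0.1,0],[0,0.2,0],[0,0.25,0],[0,0.3,0]],"twist":[[0,0,0],[0,0,0],[0,0,0],[0,0,0]]}'
python3 -c "
from h import *
togo([-.155,0,.06],np.pi/2)"
```

```text
time: 2.65
eef_pos: [0.4411, 0.0082, 0.0637]
orientation: [0.001, 0.575, 0.818, 0.0]
ft_force: [-2.1, -1.3, 6.3]
width: 0.0001
grip_force: 3.2
t 2.65 printer [-0.2311  0.0014  0.0637] F [-2.1 -1.3  6.3] w 0.0001 g 3.1874095875537023 q [-0.25  0.14  2.07 -0.    0.93 -0.6 ]
travel [-0.013  0.507  0.026] twist [0.002 0.002 0.011]
```

```bash

python3 -m creep '{"travel":[[0,0.07,0],[0,0.14,0],[0,0.2,0],[0,0.26,0],[0,0.3,0],[0,0.34,0],[0,0.37,0],[0,0.4,0]],"twist":[[0,0,0],[0,0,0],[0,0,0],[0,0,0],[0,0,0],[0,0,0],[0,0,0],[0,0,0]]}'
python3 -m creep '{"travel":[[0,0.03,0],[0,0.05,0],[0,0.07,0],[0,0.09,0],[0,0.11,0],[0,0.11,0]],"twist":[[0,0,0],[0,0,0],[0,0,0],[0,0,0],[0,0,0],[0,0,0]]}'
python3 -c "
from h import *
togo([-.155,0,.06],np.pi/2)"
```

```text
time: 3.45
eef_pos: [0.4975, 0.028, 0.0637]
orientation: [0.001, 0.575, 0.818, 0.0]
ft_force: [-1.1, -0.6, 5.1]
width: 0.0
grip_force: 2.9
time: 4.05
eef_pos: [0.5093, 0.0323, 0.0634]
orientation: [-0.002, 0.575, 0.818, -0.003]
ft_force: [-19.0, -9.0, 19.2]
width: 0.0002
grip_force: 0.0
t 4.05 printer [-0.1588  0.0015  0.0634] F [-19.   -9.   19.2] w 0.0002 g 0.0 q [-0.17  0.29  1.89 -0.    0.97 -0.51]
travel [-0.01   0.025  0.023] twist [-0.009  0.     0.01 ]
```

The force rose to about 21 N near the expected home position, well above the detent. I'll back off, rise and check.

```bash

python3 -m creep '{"travel":[[0,-0.15,0],[0,-0.3,0],[0,-0.3,-0.3],[0,-0.3,-0.6],[0,-0.3,-0.9],[0,-0.3,-1],[0,-0.3,-1]],"twist":[[0,0,0],[0,0,0],[0,0,0],[0,0,0],[0,0,0],[0,0,0],[0,0,0]]}' 0
python3 - <<'E'
from h import *
c=cam("wrist"); a=capture("wrist")[:,:,::-1]; t=capture("top")[:,:,::-1]
t=cv2.resize(t[100:220,180:290],None,fx=3.2,fy=3.2,interpolation=cv2.INTER_CUBIC)
cv2.imwrite("pics/w2.png",np.hstack([a[:,100:],t]))
for n,p in (("screw",[-.03,.035,.143]),("face L",[-.141,.078,.092]),("face R",[-.141,-.078,.092]),("nose FL",[-.13,.09,.1]),("nose FR",[-.13,-.09,.1])):
    print(n,proj(c,O+RP@np.array(p))[0].round(1)-[100,0])
togo([-.03,.035,.21],np.pi/2+.06)
E
```

```text
time: 4.75
eef_pos: [0.4716, 0.0181, 0.2161]
orientation: [0.003, 0.575, 0.818, 0.001]
ft_force: [-0.1, -0.5, 0.2]
width: 0.0429
grip_force: 0.0
screw [411.9 163.7]
face L [222.9  88. ]
face R [208.  274.6]
nose FL [242.8  70.3]
nose FR [221.4 291.8]
t 4.85 printer [-0.2011  0.0017  0.2121] F [ 0.3 -0.8 -1.3] w 0.0425 g 0.0 q [-0.21 -0.03  1.89  0.    1.28 -0.56]
travel [0.214 1.142 0.014] twist [ 0.     0.    -0.068]
```

View pics/w2.png

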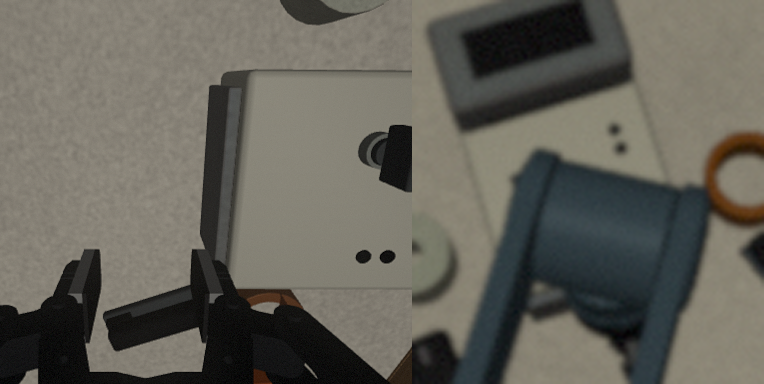

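The drawer is shut flush with the nose: its top edge runs through (228,88), the nose edge is at x≈250. Everything lies about 5 px further along than predicted, so I'll shift the model about 4 mm along x. Next I move over the screw (collar at about (380,152)).

```bash

sed -i 's/^O=.*;  *YAW/O=np.array([.6634,.0847,0]); YAW/' h.py
python3 -m creep '{"travel":[[0.2,0.9,-0.1],[0.2,0.9,-0.1],[0.2,0.9,-0.1],[0.2,0.9,-0.1],[0.2,0.9,-0.1]],"twist":[[0,0,0],[0,0,0],[0,0,0],[0,0,0],[0,0,0]]}' 0.2
python3 - <<'E'
from h import *
c=cam("wrist"); a=capture("wrist")[:,:,::-1]
cv2.imwrite("pics/w3.png",a)
for n,p in (("screw143",[-.03,.035,.143]),("base",[-.03,.035,.1])):
    print(n,proj(c,O+RP@np.array(p))[0].round(1))
togo([-.03,.035,.21],np.pi/2+.06)
print(cam("wrist")[1:])
E
```

```text
time: 5.35
eef_pos: [0.5855, 0.0924, 0.2244]
orientation: [-0.002, 0.575, 0.818, -0.002]
ft_force: [-0.2, -0.4, -1.0]
width: 0.0514
grip_force: 0.0
screw143 [304. 207.]
base [295.4 187.9]
t 5.4 printer [-0.0715  0.0328  0.2248] F [-1.1 -0.7  0.2] w 0.0515 g 0.0 q [-0.04  0.24  1.58 -0.    1.33 -0.39]
travel [0.013 0.277 0.098] twist [-0.006 -0.002 -0.067]
(array([[ 0.94070943,  0.33919421, -0.00361381],
       [ 0.32215068, -0.89000379,  0.3226642 ],
       [ 0.10622952, -0.30469745, -0.9465066 ]]), array([-0.58226818, -0.14350188,  0.33128623]))
```

View pics/w3.png

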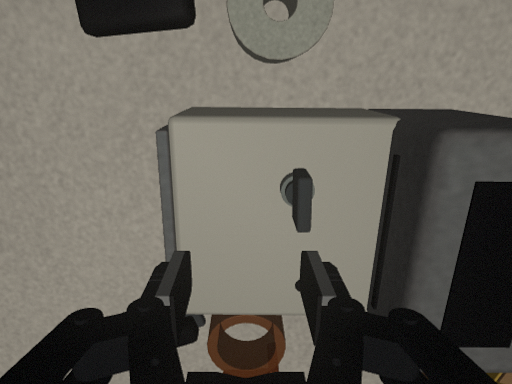

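The screw's bar sits at about (303,200), running nearly vertically in the image; the model predicts (304,207). I'll measure the bar's outline.

```bash
python3 - <<'E'
from h import *
c=cam("wrist"); a=cv2.imread("pics/w3.png"); g=cv2.cvtColor(a,cv2.COLOR_BGR2GRAY)
for r in range(164,236,4): print(r,g[r,280:324:2])
for th in (1.5,1.63):
  for z in(.143,.115):
    d=np.array([np.cos(th),np.sin(th),0]);n=np.array([-d[1],d[0],0])
    P=[O+RP@(np.array([-.03,.035,z])+.02*i*d+.005*j*n) for i in(-1,1) for j in(-1,1)]
    print(th,z,proj(c,P).round(1).tolist())
E
```

```text
164 [142 143 141 143 141 141 140 141 141 143 139 141 142 141 140 141 138 140
 141 141 140 140]
168 [140 141 143 141 143 141 141 121  96  70  72  71 104 137 141 142 140 140
 140 140 139 141]
172 [142 144 142 143 142 132  76  35  35  37  37  39  34  34 113 143 139 142
 141 140 141 141]
176 [141 143 124  48  50  63  79  36  37  38  36  36  34  35  32  75 142 142
 142 140 139 140]
180 [142  59  51  98 101  95  52  36  36  46  54  53  58  55  54  56  84 142
 139 139 140 140]
184 [ 62  60 101  96  33  49  49  35  34  49  55  57  58  56  56  53  70 144
 140 140 141 139]
188 [ 45 105  98  34  56  57  49  34  34  47  57  57  57  55  54  53  73 107
 139 140 139 138]
192 [106 100  94  58  57  57  47  35  35  48  55  55  56  57  56  54  75 109
 140 141 142 139]
196 [141  92  96  57  56  58  46  35  37  49  54  58  55  55  54  54  84 143
 142 140 140 138]
200 [141 140 100  95  55  56  41  37  32  50  55  57  58  55  54  47 148 141
 139 139 140 140]
204 [142 143 140 141 108  94  45  35  36  50  55  58  56  54  56  47 145 140
 138 139 140 140]
208 [140 140 141 140 142 143  75  36  35  50  55  53  5
[... 211 characters left out ...]

 141 140 138 139]
220 [141 139 138 140 140 142 138  27  35  52  57  53  56  54  52  66 142 141
 138 138 140 138]
224 [141 140 141 141 141 140 142 116  31  52  55  55  54  54  53  63 142 140
 139 140 137 139]
228 [140 140 142 142 142 140 139 143  48  53  57  56  55  52  53  79 142 140
 142 141 140 140]
232 [141 141 140 141 139 140 141 140 138  96  91 101 100 100 112 145 141 140
 140 139 139 138]
1.5 0.143 [[307.9, 233.6], [293.7, 232.5], [316.3, 178.6], [301.3, 177.5]]
1.5 0.115 [[301.7, 218.1], [288.9, 217.1], [308.9, 168.2], [295.4, 167.1]]
1.63 0.143 [[311.7, 232.8], [297.3, 233.4], [312.4, 177.6], [297.3, 178.3]]
1.63 0.115 [[305.1, 217.3], [292.2, 217.9], [305.4, 167.2], [291.9, 167.9]]
```

```bash

python3 -m creep '{"travel":[[0.015,0.28,0],[0.015,0.28,0],[0.015,0.28,0],[0.015,0.28,0.2],[0.015,0.28,0.4],[0.015,0.28,0.5],[0.015,0.28,0.5]],"twist":[[0,0,-0.07],[0,0,-0.07],[0,0,-0.07],[0,0,-0.07],[0,0,-0.07],[0,0,-0.07],[0,0,-0.07]]}' 0.2
python3 - <<'E'
from h import *
togo([-.03,.035,.130],np.pi/2+.06)
E
```

```text
time: 6.1
eef_pos: [0.6229, 0.1076, 0.15]
orientation: [-0.002, 0.553, 0.833, -0.001]
ft_force: [-0.3, -0.0, 0.1]
width: 0.0513
grip_force: 0.0
t 6.1 printer [-0.0306  0.035   0.15  ] F [-0.3 -0.   0.1] w 0.0513 g 0.0 q [-0.02  0.4   1.53 -0.    1.22 -0.41]
travel [-0.001  0.005  0.133] twist [-0.006 -0.003  0.001]
```

```bash

python3 -m creep '{"travel":[[0,0.005,0.06],[0,0.005,0.13],[0,0.005,0.13]],"twist":[[0,0,0],[0,0,0],[0,0,0]]}'
python3 -m creep '{"travel":[[0,0,0],[0,0,0],[0,0,0],[0,0,0],[0,0,0],[0,0,0]],"twist":[[0,0,0],[0,0,0],[0,0,0],[0,0,0],[0,0,0],[0,0,0]]}' -1
python3 - <<'E'
from h import *
togo([-.03,.035,.130],np.pi/2+.06); print(env.state()["wrist_torque"])
E
```

```text
time: 6.4
eef_pos: [0.6256, 0.1084, 0.1319]
orientation: [-0.001, 0.553, 0.833, -0.0]
ft_force: [-0.8, 0.3, -0.1]
width: 0.051
grip_force: 0.0
time: 7.0
eef_pos: [0.6227, 0.1068, 0.1337]
orientation: [-0.003, 0.553, 0.833, -0.004]
ft_force: [-18.4, -7.4, 15.1]
width: 0.0083
grip_force: 60.0
t 7.0 printer [-0.0311  0.0343  0.1337] F [-18.4  -7.4  15.1] w 0.0083 g 59.99614119529724 q [-0.02  0.42  1.54 -0.    1.2  -0.41]
travel [0.004 0.008 0.024] twist [-0.012 -0.     0.003]
[-1.32095827  2.85878255  0.03420278]
```

```bash

python3 -m creep '{"travel":[[0,-0.01,-0.01],[0,-0.018,-0.015],[0,-0.018,-0.015]],"twist":[[0,0,0],[0,0,0],[0,0,0]]}'
python3 - <<'E'
from h import *
togo([-.03,.035,.130],np.pi/2+.06); print(env.state()["wrist_torque"])
E
```

```text
time: 7.3
eef_pos: [0.6224, 0.1067, 0.1338]
orientation: [-0.001, 0.553, 0.833, -0.001]
ft_force: [-2.1, -3.6, -7.5]
width: 0.0087
grip_force: 59.0
t 7.3 printer [-0.0314  0.0343  0.1338] F [-2.1 -3.6 -7.5] w 0.0087 g 59.04618680477142 q [-0.02  0.42  1.54 -0.    1.19 -0.42]
travel [0.004 0.009 0.026] twist [-0.004 -0.     0.002]
[-0.77466123  0.35515238  0.06734215]
```

```bash

python3 -m creep '{"travel":[[0,0,0],[0,0,0],[0,0,0],[0,0,0],[0,0,0],[0,0,0],[0,0,0],[0,0,0]],"twist":[[0,0,0.13],[0,0,0.26],[0,0,0.39],[0,0,0.52],[0,0,0.65],[0,0,0.78],[0,0,0.9],[0,0,0.9]]}'
python3 - <<'E'
from h import *
togo([-.0314,.0343,.1338],0); print(env.state()["wrist_torque"])
E
```

```text
time: 8.1
eef_pos: [0.621, 0.1066, 0.1338]
orientation: [-0.001, 0.808, 0.589, -0.003]
ft_force: [-8.5, -6.0, -2.5]
width: 0.0086
grip_force: 59.7
t 8.1 printer [-0.0327  0.0347  0.1338] F [-8.5 -6.  -2.5] w 0.0086 g 59.71165716648102 q [-0.02  0.41  1.54 -0.    1.19  0.29]
travel [0.003 0.009 0.   ] twist [-0.005  0.008  1.175]
[-1.02013193  1.36839135 -0.03867831]
```

```bash

python3 -m creep '{"travel":[[-0.006,-0.005,0],[-0.006,-0.005,0],[-0.006,-0.005,0],[-0.006,-0.005,0],[-0.006,-0.005,0],[-0.006,-0.005,0],[-0.006,-0.005,0],[-0.006,-0.005,0]],"twist":[[0,0,0.14],[0,0,0.28],[0,0,0.42],[0,0,0.56],[0,0,0.7],[0,0,0.84],[0,0,0.98],[0,0,1]]}'
python3 - <<'E'
from h import *
togo([-.0314,.0343,.1338],0); print(env.state()["wrist_torque"])
E
```

```text
time: 8.9
eef_pos: [0.6198, 0.1076, 0.1338]
orientation: [-0.001, 0.972, 0.235, -0.003]
ft_force: [-9.9, -0.7, -1.8]
width: 0.0086
grip_force: 59.8
t 8.9 printer [-0.0336  0.036   0.1338] F [-9.9 -0.7 -1.8] w 0.0086 g 59.794278144836426 q [-0.02  0.41  1.54  0.    1.19  1.08]
travel [0.013 0.013 0.   ] twist [-0.004  0.008  0.175]
[-0.10898148  1.50680356  0.09087042]
```

```bash

python3 -m creep '{"travel":[[-0.006,-0.003,0],[-0.006,-0.003,0],[-0.006,-0.003,0],[-0.006,-0.003,0]],"twist":[[0,0,0.05],[0,0,0.1],[0,0,0.15],[0,0,0.15]]}' | grep -v grip
python3 - <<'E'
from h import *
togo([-.0314,.0343,.1338],0); print(env.state()["wrist_torque"])
E
python3 -m creep '{"travel":[[0,0,0],[0,0,0],[0,0,0]],"twist":[[0,0,0.04],[0,0,0.07],[0,0,0.07]]}' | grep -v grip
python3 - <<'E'
from h import *
togo([-.0314,.0343,.1338],0); print(env.state()["wrist_torque"])
E
```

```text
time: 9.3
eef_pos: [0.6196, 0.1078, 0.1338]
orientation: [-0.001, 0.984, 0.179, -0.002]
ft_force: [-5.9, 0.2, -5.4]
width: 0.0091
t 9.3 printer [-0.0337  0.0363  0.1338] F [-5.9  0.2 -5.4] w 0.0091 g 59.40106272697449 q [-0.02  0.41  1.55  0.    1.19  1.19]
travel [0.015 0.013 0.   ] twist [-0.004  0.006  0.028]
[ 0.09738143  0.89427384 -0.06035317]
time: 9.6
eef_pos: [0.6196, 0.1078, 0.1338]
orientation: [-0.001, 0.988, 0.152, -0.002]
ft_force: [-5.7, 0.9, -4.3]
width: 0.0087
t 9.6 printer [-0.0337  0.0363  0.1338] F [-5.7  0.9 -4.3] w 0.0087 g 60.158992409706116 q [-0.02  0.41  1.55  0.    1.19  1.25]
travel [0.016 0.013 0.   ] twist [-0.003  0.006 -0.04 ]
[0.17020961 0.92241647 0.61378872]
```

The torque about z jumped to 0.6 N m at an angle of about 0, so the stop has been reached. One more nudge should confirm it.

```bash

python3 -m creep '{"travel":[[0,0,0],[0,0,0],[0,0,0]],"twist":[[0,0,0.03],[0,0,0.06],[0,0,0.06]]}' | grep -v grip
python3 - <<'E'
from h import *
togo([-.0314,.0343,.1338],0); print(env.state()["wrist_torque"])
M=st()[1]; print("yaw x rel printer deg",np.degrees(np.arctan2(M[1,0],M[0,0])-YAW))
E
```

```text
time: 9.9
eef_pos: [0.6195, 0.1079, 0.1339]
orientation: [-0.001, 0.992, 0.13, -0.003]
ft_force: [-5.8, 0.2, -4.1]
width: 0.0088
t 9.9 printer [-0.0337  0.0364  0.1339] F [-5.8  0.2 -4.1] w 0.0088 g 70.4341828264296 q [-0.02  0.41  1.55  0.    1.19  1.29]
travel [0.016 0.013 0.   ] twist [-0.003  0.006 -0.098]
[0.10155215 0.95709843 1.29906698]
yaw x rel printer deg -4.4142600478736576
```

It's seated: 1.3 N m and no further turning. Now I back off a quarter turn.

```bash

python3 -m creep '{"travel":[[0,0,0],[0,0,0],[0,0,0],[0,0,0],[0,0,0],[0,0,0],[0,0,0],[0,0,0]],"twist":[[0,0,-0.14],[0,0,-0.28],[0,0,-0.42],[0,0,-0.56],[0,0,-0.7],[0,0,-0.84],[0,0,-0.98],[0,0,-1]]}'
python3 - <<'E'
from h import *
togo([-.0314,.0343,.1338],np.pi/2); print(env.state()["wrist_torque"])
E
```

```text
time: 10.7
eef_pos: [0.6205, 0.1067, 0.1339]
orientation: [-0.001, 0.867, 0.499, -0.001]
ft_force: [-3.3, -2.3, -8.3]
width: 0.0086
grip_force: 58.9
t 10.7 printer [-0.0332  0.035   0.1339] F [-3.3 -2.3 -8.3] w 0.0086 g 58.89867424964905 q [-0.02  0.41  1.55 -0.    1.19  0.51]
travel [0.006 0.011 0.   ] twist [-4.0e-03  1.0e-03 -1.1e+00]
[-0.37257561  0.54244212 -0.06657138]
```

```bash

python3 -m creep '{"travel":[[0,0,0],[0,0,0],[0,0,0],[0,0,0],[0,0,0],[0,0,0],[0,0,0],[0,0,0]],"twist":[[0,0,-0.14],[0,0,-0.28],[0,0,-0.42],[0,0,-0.56],[0,0,-0.7],[0,0,-0.84],[0,0,-0.98],[0,0,-1]]}' >/dev/null
python3 -m creep '{"travel":[[0,0,0],[0,0,0],[0,0,0],[0,0,0]],"twist":[[0,0,-0.06],[0,0,-0.11],[0,0,-0.11],[0,0,-0.11]]}'
python3 - <<'E'
from h import *
togo([-.0314,.0343,.1338],np.pi/2); print(env.state()["wrist_torque"])
M=st()[1]; print("yaw",np.degrees(np.arctan2(M[1,0],M[0,0])-YAW))
cam("wrist"); a=capture("wrist")[:,:,::-1]; b=capture("side")[:,:,::-1]
b=cv2.resize(b[120:240,200:350],None,fx=2.2,fy=2.2)
o=np.zeros((384,800,3),np.uint8); o[:,:470]=a[:,42:]; o[:264,470:]=b[:,:330]; cv2.imwrite("pics/w4.png",o)
E
```

```text
time: 11.9
eef_pos: [0.6221, 0.1066, 0.1339]
orientation: [0.0, 0.577, 0.816, 0.0]
ft_force: [6.1, -2.1, -17.0]
width: 0.0085
grip_force: 58.2
t 11.9 printer [-0.0317  0.0343  0.1339] F [  6.1  -2.1 -17. ] w 0.0085 g 58.199599385261536 q [-0.02  0.41  1.55 -0.    1.18 -0.36]
travel [-0.     0.002  0.001] twist [0.001 0.001 0.003]
[-0.3594923  -1.00174873  0.0353976 ]
yaw 90.12707867879567
```

View pics/w4.png

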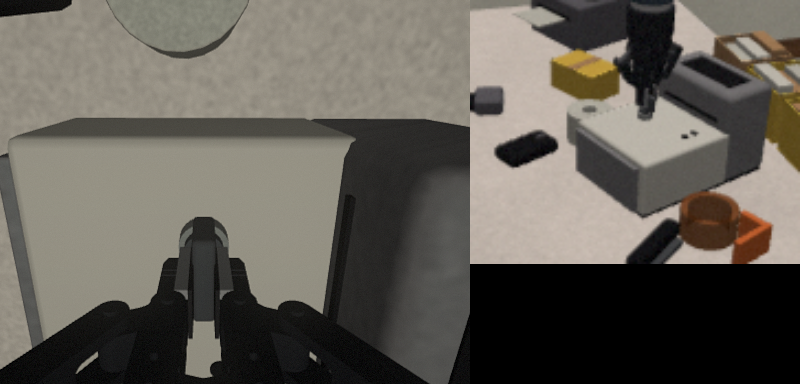

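The bar is held squarely between the pads at (204,265), at right angles to the printer's x axis. The drawer is flush and the other items look untouched. I'm handing the job in.

```bash
python3 -c "
from bench import env
print(env.sign_off())"
```

```text
the job is handed in; nothing more can be done
None
```

I pushed the drawer home, turned the thumbscrew clockwise to its stop (1.3 N m) and backed it off a quarter turn (about 90° by tool angle), then handed the job in at about 12 s with the arm still gripping the screw; the pictures show the drawer flush and nothing else disturbed, but the judge's result isn't shown.

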